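# Work the jammed wedge out from under the stencil frame

### The job

The hinged wooden stencil frame is propped up by a wooden wedge jammed under the middle of its front rail. Without lifting the frame, take the wedge by its thick end and work it loose with side pulls, about 2 cm to the left of where it sat and then about 2 cm to the right of it (left and right as the robot sees them); then draw it out lengthwise so that the frame drops flat, and lay the wedge in the grey tray.

Things in the scene. Friction and masses are not known exactly. Their poses are not given: they have to be found in the camera images.
- wedge: Wooden wedge with its thin end under the frame's front rail (two loose ones like it lie about). 150 mm long (x), 30 wide (y), height 6 at the thin end (+x), 44 at the thick end; 90 g. Origin: underside, mid-width, 35 mm from the thick end (35 high there, 40 clear of the rail): grip here, across the width. Flat on the table, 75 mm of it under the rail; held by about 4 to 16 N of friction.
- press: Fixed stencil press. Origin on the table under the middle of the front face of the frame's front rail; x to the back, y to the robot's left, z up. Rail 240 mm wide (y), 24 deep, top 48 above the table now, 30 when flat. Bare table in front and for 95 mm behind that face. The wedge lies along x, its origin now at about x = -40 mm, y = 0; at x below -125 mm it is clear of the rail.
- tray: Fixed open grey plastic tray, outside 230 mm (x) by 180 mm (y), 30 mm high, walls and floor about 4 mm thick. Origin under its middle, z up.
- rail (a point): Middle of the lower front edge of the wooden stencil frame's front rail, which rests on the wedge: about 25 mm above the table when propped, 8 mm when the frame is flat. The frame is hinged 280 mm behind it, and sprung shut.
There are look-alikes about, which are no part of the job. Leave any purple look-alike of the wedge alone.

How it is judged (in metres and radians):
On the way, in this order (a step that is already met when the one before it is completed fails the run):
1. the wedge's grip point is pulled at least 10 mm to the left of the press's middle line, with the frame still propped on the wedge (y of wedge in the frame of press above 0.01 m and height (world z) of rail above 0.0165 m), for 0.1 s.
2. then at least 10 mm to the right of the middle line, with the frame still propped on the wedge (y of wedge in the frame of press below -0.01 m and height (world z) of rail above 0.0165 m), for 0.1 s.
3. the wedge is drawn out in front of the rail and the frame has dropped flat (x of wedge in the frame of press below -0.11 m and height (world z) of rail below 0.012 m), for 0.1 s.
At the end, for the whole second after the job is handed in: The stencil frame is flat down (lower edge of its front rail within 4 mm of the 8 mm it has when flat), and the wedge lies in the tray (its origin within the tray's outline and below 45 mm, its long axis within about 20 degrees of level), at rest and let go (height (world z) of rail below 0.012 m and x of wedge in the frame of tray between -0.115 and 0.115 m and y of wedge in the frame of tray between -0.09 and 0.09 m and height (world z) of wedge below 0.045 m and contact force between wedge and tray above 0.2 N and angle between the x axis of wedge and the z axis of tray, either way round above 1.2 rad and linear speed of wedge below 0.02 m/s); the robot touches nothing.
It fails at once if the frame is lifted well above where the wedge held it (its front rail's lower edge over 53 mm) (height (world z) of rail above 0.053 m).
It also fails if it takes over 51 s, if anything falls off the work surface, if the arm or the gripper's body presses on something with over 40 N, if the wrist force passes 120 N, or if a joint passes its speed limit or range.

### The arm

A 6-joint arm with a two-finger parallel gripper is mounted at the origin on the work surface. World frame = base frame: x ahead of the robot, y to its left, z up, the work surface at z = 0. Lengths are in m, angles in degrees, forces in N, time in s.
With the tool pointing down it reaches from about 0.3 to 0.75 m from the base axis. Payload 8.5 kg.
Tool frame: the origin (TCP) lies on the centre line of the jaws, within the pads' length; the fingertips stand 17 mm ahead of it and the grasp point (between the pads) lies 2 mm behind it (env.tcp_to_tips is the distance from the TCP to the fingertips, in m); z points along the fingers, y is the line along which they close (so a half turn about z gives the same grasp; the last joint's range is limited). The gripper opens to 85 mm and grips with 20 to 120 N. Pads are 22 mm wide; open, the fingers measure 114 mm over their backs; the gripper's body (76 mm by 85 mm) begins 54 mm behind the grasp point. The pads swing forward as they close: fully open they stand 13 mm farther back than shut.
Start: joints at [-80.231, 21.807, 74.336, -0, 83.858, -12.336], TCP at [0.207, -0.51, 0.248] pointing down, gripper open.
Joint ranges: [-178.18, 178.18], [-50.72, 133.34], [12.68, 142.11], [-81.47, 261.47], [9.98, 163.14], [-165.26, 165.26]. Speed limits (degrees/s): [136.94, 136.94, 180, 180, 180, 180].

### API

Orientations are given as a 3x3 rotation matrix whose columns are the frame's x, y, z axes.
In Python, from rig import env gives the robot as it stands. The module is installed in compiled form; this text tells all that it offers.
- The arm moves only by the shell command python3 -m pendant 'ROWS' [FORCE]. ROWS is JSON, a list of rows, each a list of 7 numbers: the opening, from 0 (shut) to 1 (fully open), then the shift along the tool's x, y, z in m, then the turn, a rotation vector about the tool's x, y, z in rad. A call has 1 to 5 rows; each row is the pose to reach, as a shift and turn from the pose commanded when the call began, along the tool's axes at that moment; what a row does not reach only later rows make up. A row lasts 1/8 s, in which the tool goes at most 62.5 mm and 10.7 degrees, less where a joint would pass 70% of its speed; a pose out of reach is approached as far as the arm can. A call with a gripper value outside its range is refused whole. The fingers move at their own pace and stop on an object; FORCE is the grip in N (left out, the last holds). Time passes only in rows, so rows that repeat a pose let the fingers close. It gives the time, the measured TCP pose, the force, the opening and the grip force at its end, in the units of the state.
- env.observe(): the state, without advancing time (a new reading comes with each control period).
- env.get_image(name): name is "scene" or "top" or "wrist"; returns a dict with "image" (420x560x3 uint8, blue, green, red), "fx", "fy", "cx", "cy" (pixels), "pose" (4x4, takes a point from camera to world coordinates). Camera axes: x right, y up, looking along -z (the intrinsics and any distortion apply to the point x, -y, -z); pixel columns grow to the right and rows downward; lengths in m; the calibration is good to about 2 mm. A picture is of the moment at which its call begins. There is no depth.
- env.close_job(): hands the job in; it is judged then, once.
Trained networks look in the newest picture that a camera, given by its name, has taken for a name from the list of things; names that differ only in an ending like _2 or _b are one class to them, and where a whole thing is asked for, a point or a joint stands for the part that bears it (a point fixed in the world has none). Each returns a list of dicts, best first, with "conf" (0 to 1); they miss things now and then, are a little off and sometimes report something else, mostly with a low value. They report only what shows in the picture. A call takes as long as a camera call. They do not tell look-alikes from the thing itself.
- env.find_in(camera, thing): "bbox" ([centre column, centre row, width, height] in pixels, round what is visible of it).
- env.trace(camera, thing): "mask" (420x560 bool, what is visible of it) and "bbox" ([centre column, centre row, width, height] in pixels, round what is visible of it).
- env.tip_of(camera, thing): "centre" ([column, row] in pixels: a listed point, or the origin of a listed thing).
The state is a dict: "time_s": time; "q": joint angles; "qvel": joint speeds; "joint_efforts": joint torques, N m; "position": TCP position; "tool_rot": TCP orientation; "ft_force": force on the tool from outside, world axes, zero at the start; "wrist_torque": the same for the moment, N m; "grip_width": finger opening in m; "gripper_force": force on a finger pad.
Only numpy, scipy, OpenCV 4.12 (cv2) and the standard library are available. Lean on these libraries where they do the work, as an engineer would, in place of code of your own. Each camera call takes 0.05 s, during which the arm holds its last target. There are 200 camera calls.

## Working session

There is one attempt and no reset: what is moved stays moved. The work goes in short steps, Python scripts to look and compute and a shell command to move; the robot and the scene stay as the last step left them, time stands still between calls to the robot, and variables do not carry over. Pictures are saved under pics/ and viewed, at most 10 in all, crops included, and the job is handed in when it is done.

```bash
mkdir -p pics
cat > h.py <<'E'
import numpy as np, cv2
from rig import env
def ray(im,u,v):
    T=np.array(im["pose"]); d=T[:3,:3]@np.array([(u-im["cx"])/im["fx"],-(v-im["cy"])/im["fy"],-1.0]); return T[:3,3],d
def at(im,u,v,z):
    o,d=ray(im,u,v); return o+d*(z-o[2])/d[2]
def proj(im,p):
    T=np.array(im["pose"]); c=T[:3,:3].T@(np.array(p)-T[:3,3]); return im["cx"]+im["fx"]*c[0]/-c[2], im["cy"]+im["fy"]*c[1]/c[2]
E
python3 - <<'E'
from h import *
np.set_printoptions(precision=3,suppress=True)
a=env.get_image("scene");b=env.get_image("top")
print([k for k in a])
cv2.imwrite("pics/s.png",a["image"]);cv2.imwrite("pics/t.png",b["image"])
for c,im in(("scene",a),("top",b)):
    print(c,im["pose"])
    for t in("wedge","press","tray","rail"):
        for r in env.tip_of(c,t): print(t,"tip",np.array(r["centre"]),round(r["conf"],2),at(im,*r["centre"],0.0))
        for r in env.find_in(c,t): print(t,"box",np.array(r["bbox"]),round(r["conf"],2))
s=env.observe();print(s["time_s"],s["position"],s["tool_rot"],s["grip_width"])
E
```

```text
['image', 'fx', 'fy', 'cx', 'cy', 'pose']
scene [[-0.349 -0.773  0.53   1.136]
 [ 0.937 -0.287  0.198  0.287]
 [-0.001  0.565  0.825  1.02 ]
 [ 0.     0.     0.     1.   ]]
wedge tip [329.4 187.1] 0.95 [0.359 0.139 0.   ]
wedge tip [439.  286.4] 0.93 [0.547 0.461 0.   ]
wedge tip [313.4 262. ] 0.77 [0.588 0.169 0.   ]
wedge box [307.  271.7  48.7  62.6] 0.91
wedge box [432.  293.2  66.4  53.1] 0.7
wedge box [321.1 177.9  45.5  40.4] 0.58
press tip [302.  272.4] 0.61 [0.623 0.153 0.   ]
press box [264.2 329.5 175.4 181. ] 0.83
tray tip [151.1 164.9] 0.74 [ 0.456 -0.342  0.   ]
tray tip [301.3 267.9] 0.38 [0.613 0.147 0.   ]
tray box [147.8 169.4 109.8  87.7] 0.9
rail tip [304.4 271.2] 0.75 [0.619 0.157 0.   ]
rail box [268.  326.2 159.  171.1] 0.64
top [[-0.005  0.972 -0.235  0.167]
 [-1.    -0.006 -0.003  0.054]
 [-0.004  0.235  0.972  1.437]
 [ 0.     0.     0.     1.   ]]
wedge tip [139.6 195.9] 0.97 [0.561 0.457 0.   ]
wedge tip [238.7 189.3] 0.7 [0.58 0.16 0.  ]
wedge tip [245.5 265.5] 0.69 [0.351 0.138 0.   ]
wedge box [256.2 268.2  52.6  23.5] 0.86
wedge box [236.2 186.3  16.5  23.7] 0.84
wedge box [146.1 187.6  40.4  39. ] 0.83
press tip [240.8 173.8] 0.71 [0.629 0.154 0.   ]
press box [254.  127.5 100.8 112.1] 0.7
press box [235.  187.   15.4  26.2] 0.7
tray tip [411.  227.6] 0.72 [ 0.46  -0.348  0.   ]
tray box [413.2 215.3  68.7  64.4] 0.58
rail tip [238.9 170.5] 0.91 [0.639 0.16  0.   ]
rail box [251.6 130.7  98.5 104.9] 0.59
0.9 [ 0.207 -0.51   0.248] [[ 0.927  0.376 -0.   ]
 [ 0.376 -0.927 -0.   ]
 [-0.     0.    -1.   ]] 0.08533544083927332
```

View pics/s.png

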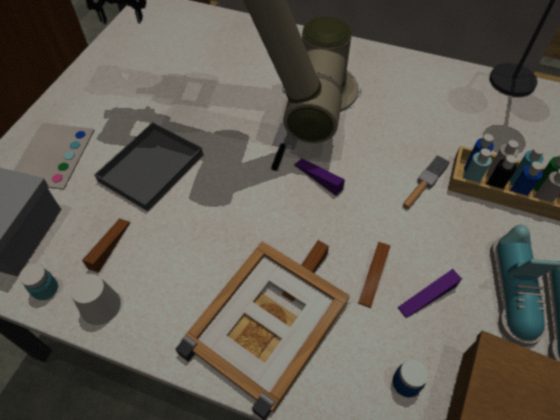

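View pics/t.png

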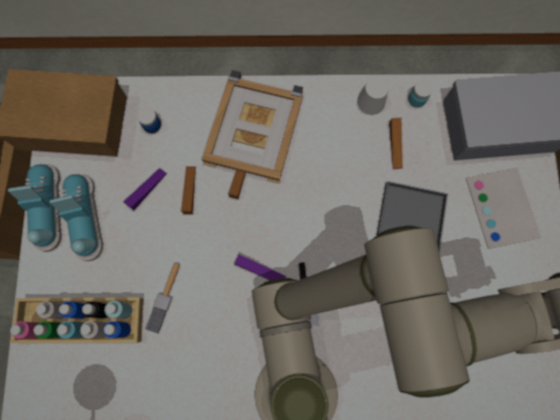

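Candidates: the wedge under the rail (scene 314,258; top 237,184), loose wooden wedges (scene 375,273 and 107,244; top 189,190 and 397,143), and purple ones (scene 320,176 and 430,293; top 262,268 and 146,188). I choose the one under the rail's middle, and I'll check it in a close crop.

Run:
```python
import cv2,numpy as np
a=cv2.imread("pics/s.png")[230:330,240:360];b=cv2.imread("pics/t.png")[145:215,190:300]
f=lambda x,s:cv2.convertScaleAbs(cv2.resize(x,None,fx=s,fy=s,interpolation=cv2.INTER_CUBIC),alpha=1.5,beta=10)
A=f(a,3.3);B=f(b,3.3)
c=np.zeros((600,800,3),np.uint8);c[:A.shape[0],:A.shape[1]]=A;c[:B.shape[0],400:400+B.shape[1]]=B
cv2.imwrite("pics/c.png",c)
```

```text
(no output)
```

View pics/c.png

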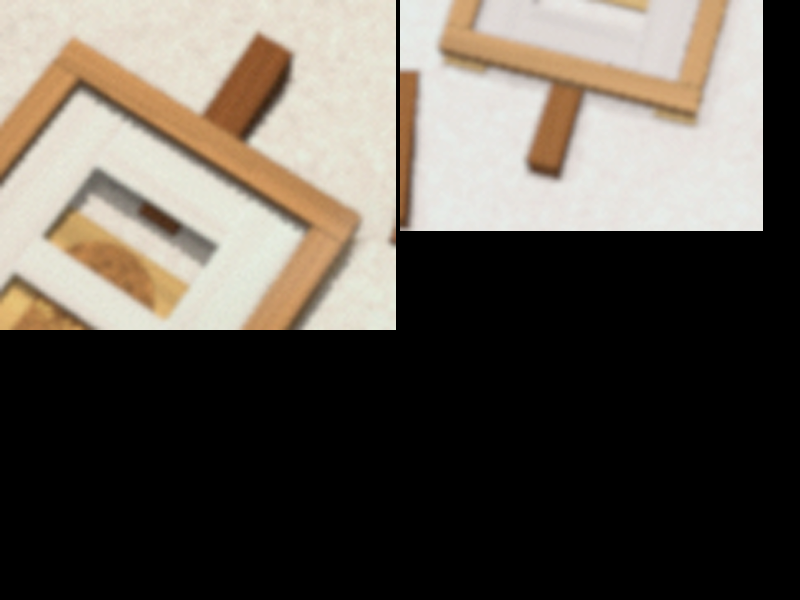

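The crop shows a wooden wedge under the middle of the front rail, with its thick end free. In the scene image its thick-end top corners are at about (319,240) and (329,247), and the rail's front corners are at about (262,241) and (348,296).

Run:
```python
from h import *
np.set_printoptions(precision=4,suppress=True)
a=env.get_image("scene");b=env.get_image("top")
S=lambda x,y:(240+x/3.3-.35,230+y/3.3-.35); T=lambda x,y:(190+(x-400)/3.3-.35,145+y/3.3-.35)
for n,im,f,R,W in(("scene",a,S,[(73,38),(358,218)],[(260,34),(293,55)]),("top",b,T,[(697,113),(441,49)],[(528,160),(560,168)])):
    p=[at(im,*f(*q),.048) for q in R]; w=[at(im,*f(*q),.044) for q in W]
    d=p[1]-p[0];L=np.linalg.norm(d); y=d/L; x=np.array([y[1],-y[0],0]); m=(p[0]+p[1])/2
    e=(w[0]+w[1])/2
    print(n,"corners",p,"len",L,"yaw",np.degrees(np.arctan2(x[1],x[0])),"mid",m)
    print(" wedge end",w,"width",np.linalg.norm(w[1]-w[0]),"rel press",(e-m)@x,(e-m)@y,"origin",e+.035*x)
# tray outline via mask
for n,im in(("scene",a),("top",b)):
    m=env.trace(n,"tray")[0]["mask"].astype(np.uint8)
    r=cv2.minAreaRect(cv2.findNonZero(m)); bx=cv2.boxPoints(r)
    P=cv2.approxPolyDP(max(cv2.findContours(m,0,2)[0],key=cv2.contourArea),6,True)[:,0]
    print(n,"tray",P.tolist(),np.array([at(im,*q,.03)[:2] for q in P.astype(float)]).tolist())
    m=env.trace(n,"wedge")
    for r in m:
        P=cv2.approxPolyDP(max(cv2.findContours(r["mask"].astype(np.uint8),0,2)[0],key=cv2.contourArea),3,True)[:,0]; print(r["bbox"],P.tolist())
```

```text
scene corners [array([0.6031, 0.0442, 0.048 ]), array([0.6663, 0.2716, 0.048 ])] len 0.2359485932031878 yaw -15.542088923765947 mid [0.6347 0.1579 0.048 ]
 wedge end [array([0.5513, 0.1671, 0.044 ]), array([0.5597, 0.1942, 0.044 ])] width 0.02844109799900531 rel press -0.08236458587883573 0.0007212203124140905 origin [0.5893 0.1713 0.044 ]
top corners [array([0.5971, 0.0377, 0.048 ]), array([0.6582, 0.2656, 0.048 ])] len 0.23588710943825525 yaw -15.010293391341376 mid [0.6277 0.1517 0.048 ]
 wedge end [array([0.5561, 0.1867, 0.044 ]), array([0.5486, 0.1585, 0.044 ])] width 0.029209618874653964 rel press -0.07813298049261931 0.0007017265394920936 origin [0.5862 0.1635 0.044 ]
scene tray [[154, 123], [95, 175], [146, 211], [202, 156], [200, 146]] [[0.3359859795268755, -0.39142218645250965], [0.5575451662288442, -0.44450399264782753], [0.612209393887614, -0.262372461576553], [0.4004569748292902, -0.20989116040817374], [0.36966297471669196, -0.23067922677855762]]
[319.0, 179.1, 48.6, 40.9] [[295, 164], [334, 195], [343, 190], [343, 178], [305, 159]]
[309.0, 272.9, 45.6, 61.5] [[319, 241], [303, 263], [311, 270], [327, 254], [327, 247]]
[431.1, 292.6, 62.8, 47.5] [[459, 275], [450, 270], [402, 304], [400, 310], [408, 317], [460, 281]]
top tray [[386, 182], [377, 232], [427, 226], [439, 246], [446, 193]] [[0.5911283296568386, -0.2754070734549572], [0.441481802869618, -0.24083808212181246], [0.458228217832083, -0.38566277345433725], [0.3998000228240878, -0.41532501779082365], [0.5564523592568901, -0.4488290499963187]]
[146.0, 187.2, 42.8, 40.3] [[165, 171], [158, 168], [148, 175], [124, 204], [135, 209], [165, 176]]
[257.1, 268.8, 53.1, 24.5] [[234, 261], [235, 265], [267, 279], [285, 276], [239, 254]]
[235.1, 187.2, 19.4, 23.3] [[241, 172], [234, 175], [228, 193], [231, 197], [239, 195], [244, 178]]
```

```bash
python3 -m pendant '[[1,0.048,-0.038,0.004,0,0,0],[1,0.096,-0.076,0.008,0,0,0],[1,0.144,-0.114,0.012,0,0,0],[1,0.192,-0.152,0.016,0,0,0],[1,0.24,-0.19,0.02,0,0,0]]'
python3 -m pendant '[[1,0.048,-0.038,0.004,0,0,0],[1,0.096,-0.076,0.008,0,0,0],[1,0.144,-0.114,0.012,0,0,0],[1,0.192,-0.152,0.016,0,0,0],[1,0.24,-0.19,0.02,0,0,0]]'
python3 -m pendant '[[1,0.04,-0.03,0.002,0,0,0.16],[1,0.08,-0.06,0.005,0,0,0.33],[1,0.11,-0.09,0.008,0,0,0.49],[1,0.127,-0.104,0.01,0,0,0.653],[1,0.127,-0.104,0.01,0,0,0.653]]'
python3 - <<'E'
from h import *
np.set_printoptions(precision=4,suppress=True)
im=env.get_image("wrist");cv2.imwrite("pics/w.png",im["image"]);s=env.observe()
print(s["time_s"],s["position"],s["tool_rot"],s["q"],env.tcp_to_tips); print(im["pose"])
for t in("wedge","rail","press"):
    for r in env.tip_of("wrist",t): print(t,r["centre"],r["conf"],at(im,*r["centre"],0.025 if t=="rail" else 0))
for p in ([.6312,.1548,.048],[.5878,.1674,.035]): print(proj(im,p))
E
```

```text
time_s: 1.82
position: [0.3585, -0.2415, 0.2284]
tool_rot: [[0.927, 0.376, 0.001], [0.376, -0.927, -0.0], [0.0, 0.001, -1.0]]
ft_force: [0.9, -0.8, -0.3]
grip_width: 0.0853
gripper_force: 0.0
time_s: 2.45
position: [0.5095, 0.0251, 0.2084]
tool_rot: [[0.926, 0.376, 0.001], [0.376, -0.926, -0.0], [0.0, 0.0, -1.0]]
ft_force: [0.5, -0.7, 0.1]
grip_width: 0.0853
gripper_force: 0.0
time_s: 3.08
position: [0.5873, 0.1684, 0.1977]
tool_rot: [[0.965, -0.262, -0.001], [-0.262, -0.965, -0.0], [-0.001, 0.0, -1.0]]
ft_force: [-0.3, 0.1, -0.6]
grip_width: 0.0854
gripper_force: 0.0
3.125 [0.5871 0.1674 0.198 ] [[ 0.9654 -0.2607 -0.0006]
 [-0.2607 -0.9654 -0.0002]
 [-0.0005  0.0004 -1.    ]] [  4.8252  30.0365  68.9589  -0.0113  81.0401 109.9375] 0.017
[[-0.2627  0.9236  0.2792  0.6587]
 [-0.9649 -0.2512 -0.0771  0.1491]
 [-0.0011 -0.2896  0.9571  0.3241]
 [ 0.      0.      0.      1.    ]]
wedge [283.0, 188.7] 0.82 [0.5854 0.1669 0.    ]
wedge [33.6, 282.5] 0.82 [0.5549 0.4636 0.    ]
wedge [358.3, 364.1] 0.69 [0.3507 0.1355 0.    ]
rail [280.4, 144.9] 0.64 [0.6309 0.1572 0.025 ]
press [280.9, 141.2] 0.97 [0.6319 0.1565 0.    ]
(np.float64(283.0222013566189), np.float64(146.4602895522573))
(np.float64(282.0017231492287), np.float64(195.03347961728238))
```

View pics/w.png

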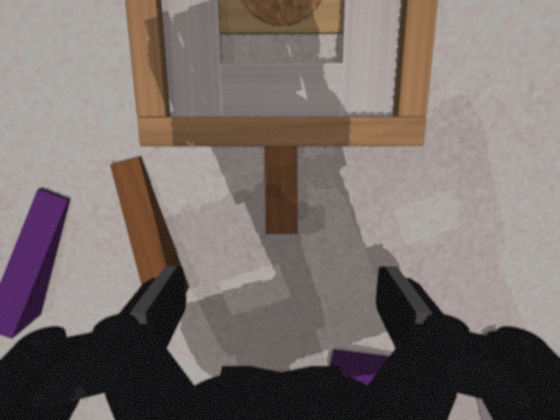

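The wrist view shows the rail level, with its front edge at row 146. The chosen wooden wedge is centred at column 281 with its end at row 234, as predicted. The loose wedges stand well to the left and behind, so I'm descending to grip.

```bash
python3 -m pendant '[[1,0,0,0.05,0,0,0],[1,0,0,0.1,0,0,0],[1,0,0,0.14,0,0,0],[1,0,0,0.165,0,0,0],[1,0,0,0.176,0,0,0]]'
python3 -m pendant '[[0,0,0,0,0,0,0],[0,0,0,0,0,0,0],[0,0,0,0,0,0,0],[0,0,0,0,0,0,0],[0,0,0,0,0,0,0]]' 70
```

```text
time_s: 3.9
position: [0.5868, 0.1665, 0.0214]
tool_rot: [[0.965, -0.264, -0.002], [-0.264, -0.965, -0.0], [-0.002, 0.001, -1.0]]
ft_force: [-0.0, 0.4, 0.7]
grip_width: 0.0859
gripper_force: 0.0
time_s: 4.53
position: [0.5878, 0.1679, 0.0237]
tool_rot: [[0.965, -0.264, 0.003], [-0.264, -0.965, 0.001], [0.002, -0.002, -1.0]]
ft_force: [-1.6, 2.8, 6.5]
grip_width: 0.0289
gripper_force: 73.0
```

```bash
python3 -m pendant '[[0,0,-0.004,-0.001,0,0,0],[0,0,-0.009,-0.001,0,0,0],[0,0,-0.014,-0.001,0,0,0],[0,0,-0.018,-0.001,0,0,0],[0,0,-0.021,-0.001,0,0,0]]'
python3 -m pendant '[[0,0,0,0,0,0,0],[0,0,0,0,0,0,0]]'
python3 - <<'E'
from h import *
im=env.get_image("wrist");cv2.imwrite("pics/w2.png",im["image"])
for t in("wedge","rail","press"):
    for r in env.tip_of("wrist",t): print(t,r["centre"],r["conf"],at(im,*r["centre"],0.025 if t=="rail" else 0))
E
```

```text
time_s: 5.15
position: [0.5917, 0.184, 0.0237]
tool_rot: [[0.964, -0.266, -0.004], [-0.266, -0.964, -0.006], [-0.002, 0.007, -1.0]]
ft_force: [-7.9, -20.8, 6.9]
grip_width: 0.0289
gripper_force: 72.3
time_s: 5.4
position: [0.5918, 0.1843, 0.0238]
tool_rot: [[0.964, -0.266, -0.003], [-0.266, -0.964, -0.005], [-0.002, 0.006, -1.0]]
ft_force: [-7.7, -18.0, 7.1]
grip_width: 0.029
gripper_force: 72.2
wedge [280.7, 269.2] 0.83 [0.5888122  0.18530453 0.        ]
rail [323.2, 188.3] 0.79 [0.63071956 0.15646026 0.025     ]
press [314.1, 176.5] 0.74 [0.63081975 0.15747131 0.        ]
```

View pics/w2.png

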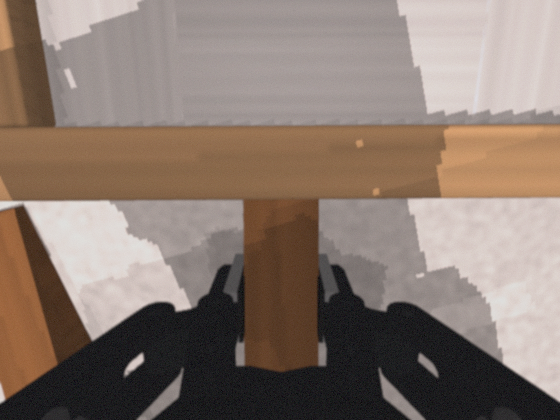

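The wedge is gripped squarely in the jaws and about 17 mm left of the middle line, with the rail still resting on it. Next I pull to the right.

```bash
python3 -m pendant '[[0,0,0.008,0,0,0,0],[0,0,0.017,0,0,0,0],[0,0,0.026,0,0,0,0],[0,0,0.035,0,0,0,0],[0,0,0.041,0,0,0,0]]'
python3 -m pendant '[[0,0,0,0,0,0,0],[0,0,0,0,0,0,0]]'
python3 - <<'E'
from h import *
im=env.get_image("wrist")
for t in("wedge","rail","press"):
    for r in env.tip_of("wrist",t): print(t,r["centre"],r["conf"],at(im,*r["centre"],0.025 if t=="rail" else 0))
E
```

```text
time_s: 6.22
position: [0.5821, 0.1504, 0.0237]
tool_rot: [[0.965, -0.262, 0.002], [-0.262, -0.965, 0.004], [0.001, -0.004, -1.0]]
ft_force: [1.6, 14.7, -0.6]
grip_width: 0.029
gripper_force: 73.5
time_s: 6.48
position: [0.5819, 0.1497, 0.0237]
tool_rot: [[0.965, -0.262, 0.001], [-0.262, -0.965, 0.002], [0.0, -0.003, -1.0]]
ft_force: [0.1, 9.1, 0.1]
grip_width: 0.0289
gripper_force: 73.3
wedge [281.0, 266.9] 0.8 [0.58031747 0.15036347 0.        ]
wedge [234.7, 188.0] 0.33 [0.62570542 0.1606603  0.        ]
rail [231.3, 189.0] 0.69 [0.63023384 0.15699021 0.025     ]
press [239.6, 176.8] 0.56 [0.63021899 0.15682341 0.        ]
```

```bash
python3 -m pendant '[[0,-0.012,0,0,0,0,0],[0,-0.035,0,0,0,0,0],[0,-0.06,0,0,0,0,0],[0,-0.085,0,0,0,0,0],[0,-0.105,0,0,0,0,0]]'
python3 -m pendant '[[0,-0.005,0,0,0,0,0],[0,-0.005,0,0,0,0,0],[0,-0.005,0,0,0,0,0],[0,-0.005,0,0,0,0,0]]'
python3 - <<'E'
from h import *
for c in("wrist","scene"):
  im=env.get_image(c);cv2.imwrite(f"pics/{c}3.png",im["image"])
  for t in("wedge","rail"):
    for r in env.tip_of(c,t): print(t,r["centre"],r["conf"],at(im,*r["centre"],0.008 if t=="rail" else 0))
E
```

```text
time_s: 7.3
position: [0.4801, 0.1759, 0.0237]
tool_rot: [[0.965, -0.264, 0.001], [-0.264, -0.965, 0.0], [0.001, -0.0, -1.0]]
ft_force: [1.4, 0.2, -0.4]
grip_width: 0.029
gripper_force: 72.8
time_s: 7.8
position: [0.4758, 0.1772, 0.0237]
tool_rot: [[0.964, -0.264, -0.001], [-0.264, -0.964, 0.0], [-0.001, -0.0, -1.0]]
ft_force: [-5.9, 1.9, 8.4]
grip_width: 0.0292
gripper_force: 73.8
wedge [280.8, 266.1] 0.75 [0.47456001 0.1777423  0.        ]
wedge [328.6, 185.7] 0.78 [0.35527034 0.13552417 0.        ]
wedge [330.2, 224.7] 0.58 [0.47206328 0.17567643 0.        ]
wedge [440.5, 287.1] 0.58 [0.54792346 0.46492767 0.        ]
rail [301.9, 271.6] 0.65 [0.62560343 0.15278834 0.008     ]
```

View pics/scene3.png

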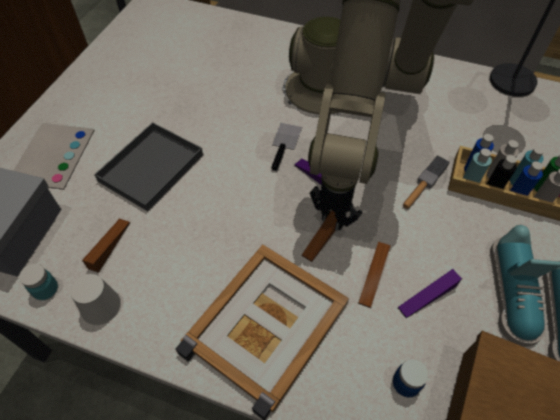

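The scene view shows the wedge drawn clear, with its thin end at about (307,255) in front of the rail edge at about (305,270), and the frame lying flat. Next I lift and measure the tray.

```bash
python3 -m pendant '[[0,0,0,-0.02,0,0,0],[0,0,0,-0.06,0,0,0],[0,0,0,-0.1,0,0,0],[0,0,0,-0.13,0,0,0],[0,0,0,-0.13,0,0,0]]'
python3 - <<'E'
from h import *
np.set_printoptions(precision=4,suppress=True)
for n in("scene","top"):
    im=env.get_image(n); m=env.trace(n,"tray")[0]["mask"].astype(np.uint8)
    ct=max(cv2.findContours(m,0,2)[0],key=cv2.contourArea)[:,0].astype(float)
    P=np.array([at(im,*q,.03)[:2] for q in ct],np.float32)
    r=cv2.minAreaRect(P);print(n,r)
    if n=="scene":
        from numpy import round
        for t in env.tip_of(n,"rail"): print(t["centre"])
    for t in env.tip_of(n,"tray"): print(t, at(im,*t["centre"],0.0))
s=env.observe();print(s["position"],s["tool_rot"])
E
```

```text
time_s: 8.72
position: [0.4773, 0.1769, 0.1551]
tool_rot: [[0.964, -0.264, 0.005], [-0.264, -0.964, 0.001], [0.004, -0.002, -1.0]]
ft_force: [-0.0, 0.7, -1.5]
grip_width: 0.0286
gripper_force: 72.6
scene ((0.4726351797580719, -0.3290092945098877), (0.20121946930885315, 0.2443324476480484), 77.12680053710938)
[303.2, 271.6]
[301.4, 271.6]
{'centre': [150.8, 166.9], 'conf': 0.63} [ 0.4624 -0.3392  0.    ]
top ((0.46150362491607666, -0.33712446689605713), (0.18444132804870605, 0.23534780740737915), 77.32239532470703)
{'centre': [407.4, 226.8], 'conf': 0.63} [ 0.4624 -0.3373  0.    ]
[0.4756 0.1769 0.1524] [[ 0.9645 -0.2641 -0.0017]
 [-0.2641 -0.9645 -0.0002]
 [-0.0016  0.0007 -1.    ]]
```

```bash
python3 -m pendant '[[0,0.006,0.03,0,0,0,0],[0,0.014,0.08,0,0,0,0],[0,0.022,0.13,0,0,0,0],[0,0.031,0.18,0,0,0,0],[0,0.04,0.23,0,0,0,0]]'
python3 -m pendant '[[0,0.009,0.055,0,0,0,0],[0,0.018,0.11,0,0,0,0],[0,0.027,0.17,0,0,0,0],[0,0.035,0.22,0,0,0,0],[0,0.043,0.269,0,0,0,-0.04]]'
python3 -m pendant '[[0,0,0,0,0,0,0],[0,0,0,0,0,0,0]]'
python3 - <<'E'
from h import *
im=env.get_image("wrist");cv2.imwrite("pics/w4.png",im["image"])
E
```

```text
time_s: 9.7
position: [0.4533, -0.0569, 0.1531]
tool_rot: [[0.965, -0.264, -0.0], [-0.264, -0.965, 0.0], [-0.0, -0.0, -1.0]]
ft_force: [0.8, 0.4, 0.1]
grip_width: 0.0291
gripper_force: 72.6
time_s: 10.32
position: [0.4236, -0.328, 0.1528]
tool_rot: [[0.974, -0.225, -0.0], [-0.225, -0.974, 0.001], [-0.001, -0.001, -1.0]]
ft_force: [0.5, 0.2, -0.0]
grip_width: 0.0287
gripper_force: 72.6
time_s: 10.58
position: [0.4239, -0.3256, 0.1528]
tool_rot: [[0.974, -0.226, -0.001], [-0.226, -0.974, 0.001], [-0.001, -0.001, -1.0]]
ft_force: [-0.2, -0.2, -0.8]
grip_width: 0.0291
gripper_force: 72.6
```

View pics/w4.png

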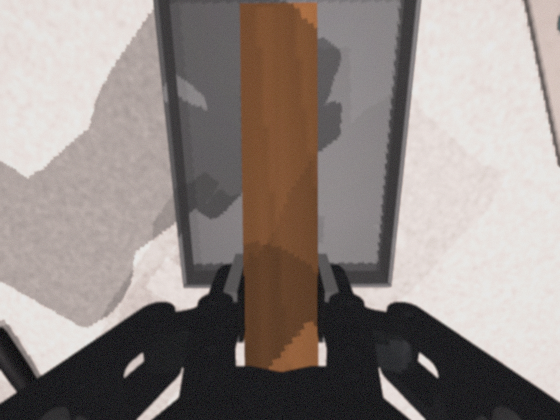

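The wedge hangs over the tray, aligned with it and centred. The tray's near rim is at row 286 and its sides are at columns 185 to 392. I'll check the fore-aft fit by calculation.

Run:
```python
from h import *
im=env.get_image("wrist");s=env.observe();R=np.array(s["tool_rot"]);p=np.array(s["position"])
for q in((184,286),(392,286)): print(R.T@(at(im,*q,.03)-p))
```

```text
[-0.06997717 -0.08365462  0.12324367]
[-0.07005965  0.09549023  0.12313313]
```

```bash
python3 -m pendant '[[0,0,0.005,0.04,0,0,0],[0,0,0.005,0.08,0,0,0],[0,0,0.005,0.105,0,0,0],[0,0,0.005,0.117,0,0,0],[0,0,0.005,0.123,0,0,0]]'
python3 -m pendant '[[0,0,0,0.001,0,0,0],[0,0,0,0.001,0,0,0],[0.4,0,0,0.001,0,0,0],[0.75,0,0,0.001,0,0,0],[0.9,0,0,0.001,0,0,0]]'
python3 -m pendant '[[0.9,0,0,0,0,0,0],[0.9,0,0,-0.02,0,0,0],[0.9,0,0,-0.06,0,0,0],[0.9,0,0,-0.11,0,0,0],[0.9,0,0,-0.16,0,0,0]]'
python3 -m pendant '[[0.9,-0.03,0,-0.02,0,0,0],[0.9,-0.06,0,-0.03,0,0,0],[0.9,-0.06,0,-0.03,0,0,0]]'
python3 - <<'E'
from h import *
for c in("scene","wrist"):
    im=env.get_image(c);cv2.imwrite(f"pics/{c}5.png",im["image"])
    for r in env.tip_of(c,"wedge"): print(c,r,at(im,*r["centre"],.004))
E
```

```text
time_s: 11.3
position: [0.4234, -0.3307, 0.0304]
tool_rot: [[0.974, -0.224, 0.0], [-0.224, -0.974, -0.0], [0.0, 0.0, -1.0]]
ft_force: [-0.7, -0.1, -0.2]
grip_width: 0.0292
gripper_force: 72.7
time_s: 11.92
position: [0.4231, -0.3311, 0.0295]
tool_rot: [[0.974, -0.225, 0.0], [-0.225, -0.974, -0.0], [0.0, 0.0, -1.0]]
ft_force: [0.5, -1.0, 0.6]
grip_width: 0.069
gripper_force: 0.0
time_s: 12.55
position: [0.4228, -0.3309, 0.1909]
tool_rot: [[0.974, -0.225, -0.0], [-0.225, -0.974, 0.0], [-0.0, -0.0, -1.0]]
ft_force: [0.5, 0.2, -1.4]
grip_width: 0.0771
gripper_force: 0.0
time_s: 12.92
position: [0.3636, -0.3173, 0.2203]
tool_rot: [[0.974, -0.226, 0.001], [-0.226, -0.974, -0.001], [0.001, 0.001, -1.0]]
ft_force: [-0.1, 0.5, -0.5]
grip_width: 0.0772
gripper_force: 0.0
scene {'centre': [439.9, 289.0], 'conf': 0.94} [0.55550735 0.4637636  0.004     ]
scene {'centre': [328.1, 186.1], 'conf': 0.84} [0.36006968 0.13527282 0.004     ]
scene {'centre': [162.3, 156.9], 'conf': 0.78} [ 0.42230555 -0.32446626  0.004     ]
wrist {'centre': [280.4, 128.1], 'conf': 0.87} [ 0.42128182 -0.33009383  0.004     ]
```

View pics/scene5.png

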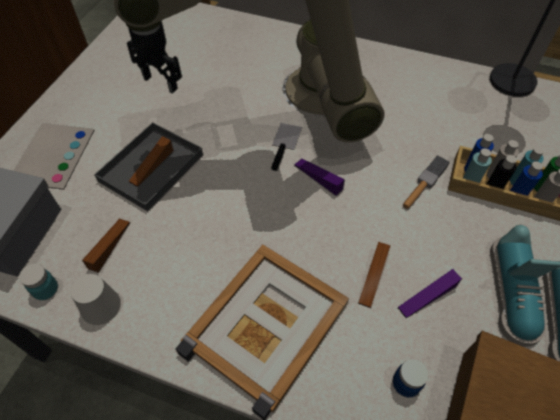

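The wedge lies flat in the tray at about (152,160), the frame is down, the purple wedges are where they were, and the gripper is clear. I'm handing the job in.

```bash
python3 -c "
from rig import env
print(env.close_job())"
```

```text
the job is handed in; nothing more can be done
None
```

I worked the wedge about 16 mm left and then about 20 mm right, drew it out so the frame dropped flat, and laid it in the grey tray; the job was handed in at about 13 s, and no verdict came back.

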